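# Index the pill carousel and seat the refill cassette

### The arm

A 6-joint arm with a two-finger parallel gripper is mounted at the origin on the work surface. World frame = base frame: x ahead of the robot, y to its left, z up, the work surface at z = 0. Lengths are in m, angles in degrees, forces in N, time in s.
With the tool pointing down it reaches from about 0.25 to 0.725 m from the base axis. Payload 9.7 kg.
Tool frame: the origin (TCP) lies at the very end of the fingers, on their centre line; the grasp point (between the pads) lies 19 mm behind it; y points along the fingers, x is the direction in which the jaws open and shut, and the axes are right-handed (so a half turn about y gives the same grasp; the last joint's range is limited). The gripper opens to 85 mm and grips with 20 to 120 N. Pads are 22 mm wide; open, the fingers measure 114 mm over their backs; the gripper's body (76 mm by 85 mm) begins 54 mm behind the grasp point. The pads swing forward as they close: fully open they stand 13 mm farther back than shut.
Start: joints at [-71.391, 4.979, 10.078, 95.1, 0, 90], TCP at [0.176, -0.521, 0.231] pointing down, gripper open.
Joint ranges: [-179.16, 179.16], [-48.56, 103.87], [-65.8, 70.77], [-126.05, 130.52], [-82.76, 87.17], [-180, 180]. Speed limits (degrees/s): [127.2, 127.2, 147.25, 180, 180, 180].

### API

Orientations are given as [roll, pitch, yaw] about the fixed x, y, z axes, in that order (R = Rz(yaw) Ry(pitch) Rx(roll)).
In Python, from workcell import bot gives the robot as it stands.
- The arm moves only by the shell command python3 -m jog 'ROWS' [FORCE]. ROWS is JSON, a list of rows, each a list of 7 numbers: the closure, from 0 (fully open) to 1 (shut), then the shift along the world's x, y, z in units of 25 mm (1.0 is 25 mm), then the turn, a rotation vector about the world's x, y, z in units of 5 degrees (1.0 is 5 degrees). A call has 1 to 5 rows; each row is the pose to reach, as a shift and turn from the pose commanded when the call began; what a row does not reach only later rows make up. A row lasts 1/10 s, in which the tool goes at most 50 mm and 8.59 degrees, less where a joint would pass 70% of its speed; a pose out of reach is approached as far as the arm can. A call with a gripper value outside its range is refused whole. The fingers move at their own pace and stop on an object; FORCE is the grip in N (left out, the last holds). Time passes only in rows, so rows that repeat a pose let the fingers close. It gives the time, the measured TCP pose, the force and the opening at its end, in the units of the state.
- bot.get_obs(): the state, without advancing time (a new reading comes with each control period).
- bot.camera(name): name is "scene" or "top" or "wrist"; returns (picture, depth): 480x640x3 uint8, red, green, blue; 480x640 float32, m along the optical axis (not along the pixel's ray), 0 where there is no reading.
- bot.camera_model(name): a dict with "fx", "fy", "cx", "cy" (pixels), "rvec" (rotation vector, rad) and "tvec" (3), from world to camera coordinates, as OpenCV has them; the wrist camera has in their place "tool_from_camera" (4x4, takes a point from camera to tool coordinates, whose origin is the TCP and whose axes are the tool frame's). Camera axes: x right, y down, z forward; pixel columns grow to the right and rows downward; lengths in m; the calibration is good to about 2 mm. A picture is of the moment at which its call begins: read the wrist's pose just before it. camera_model takes no time and is no camera call.
- bot.job_done(): hands the job in, once; it reports no verdict.
Trained networks look in the newest picture that a camera, given by its name, has taken for a name from the list of things; names that differ only in an ending like _2 or _b are one class to them, and where a whole thing is asked for, a point or a joint stands for the part that bears it (a point fixed in the world has none). Each returns a list of dicts, best first, with "conf" (0 to 1); they miss things now and then, are a little off and sometimes report something else, mostly with a low value. They report only what shows in the picture. A call takes as long as a camera call. They do not tell look-alikes from the thing itself.
- bot.regions_of(camera, label): "pixels" (480x640 bool, what is visible of it) and "point" ([row, column] in pixels, amid what is visible of it).
The state is a dict: "time": time; "q": joint angles; "qd": joint speeds; "joint_efforts": joint torques, N m; "ee_pos": TCP position; "tcp_rot": TCP orientation; "wrist_force": force on the tool from outside, world axes, zero at the start; "torque": the same for the moment, N m; "opening": finger opening in m.
Only numpy, scipy, OpenCV 4.12 (cv2) and the standard library are available. Lean on these libraries where they do the work, as an engineer would, in place of code of your own. Each camera call takes 0.05 s, during which the arm holds its last target. There are 200 camera calls.

### The job

Turn the round pill carousel until its empty pocket has clicked in at the red pointer, and let go of it. Then take the blue cassette and set it down by hand into that pocket (do not drop it in), so that it sits flat and square on the pocket's floor with the carousel still clicked in at the pointer. Leave the other things on the table where they are.

Things in the scene. Friction and masses are not known exactly. Their poses are not given: they have to be found in the camera images.
- carousel_base: Fixed grey round base of the pill carousel, 220 mm across, 22 mm high; origin under its centre on the table, z up (the turning axis). A red pointer, 14 mm wide and 34 mm high, stands on its rim in the direction of its -x axis, 104 to 130 mm from the centre.
- carousel (a joint): Angle (rad) of the turning part (pale green disc) about the vertical axis, anticlockwise from above positive, no stops. Five click positions 72 degrees (1.2566 rad) apart: 0 (or any whole turn) puts the empty pocket at the red pointer; +1.2566 puts it one click anticlockwise of the pointer, and so on. A sprung detent pulls it to the nearest click (0.2 N m to get past).
- knob (a point): On the turning axis, in the middle of the black bar knob on top of the turning part, 76 mm above the table. The bar is 44 mm long along this frame's x axis, 14 mm wide along y, and spans 63 to 89 mm above the table; it turns with the carousel. The hub and the four white cassettes reach up to 62 mm above the table; the cassettes lie between 45 and 90 mm from the axis.
- pocket (a point): Centre of the floor of the empty pocket on the turning part, 68 mm from the axis on its -x side and 32 mm above the table; its frame turns with the carousel. The pocket is an open rectangle 38 mm along x (radial) by 50 mm along y, walls 4 mm thick and 15 mm high, dark floor. The four other places hold white cassettes (fixed).
- station (a point): Fixed point of the base, 68 mm from the axis towards the red pointer and 32 mm above the table: where the pocket floor's centre must be.
- cassette: Loose blue plastic block with a light blue top, 34 mm along x, 46 mm along y, 30 mm high, 50 g or so; origin at the centre of its underside, z up. It fits the pocket with 2 mm to spare on each side and either way round (long side along the pocket's y), and then stands 15 mm above the pocket's walls.
- pill_tray: Bystander: yellow pill tray with seven flip lids, 50 by 175 by 25 mm, origin under its centre.
- spoon_rest: Bystander: round stainless steel spoon rest, 90 mm across, 18 mm high, origin under its centre.
- thermometer_case: Bystander: white plastic thermometer case, 135 mm along x, 26 mm wide, 18 mm high, origin under its centre.
- vase: Bystander: small green glass vase, 68 mm across, 125 mm high, origin under its centre.
- tablet_bottle: Bystander: amber tablet jar, 42 mm across, 75 mm high, origin under its centre.
There are look-alikes about, which are no part of the job. Of the things that look like the cassette, the largest one is meant.

How it is judged (in metres and radians):
On the way, in this order (a step that is already met when the one before it is completed fails the run):
1. the empty pocket is clicked in at the red pointer, at rest and let go of, with the cassette not yet in it (horizontal distance between pocket and station below 0.005 m and velocity of joint carousel between -0.1 and 0.1 rad/s and contact force between the fingers and carousel_base below 0.1 N and horizontal distance between cassette and pocket above 0.05 m), for 0.2 s.
2. the gripper touches the cassette while it is in the pocket, less than 10 mm above its floor (set down, not dropped in) (horizontal distance between cassette and pocket below 0.006 m and z of cassette in the frame of pocket below 0.01 m and contact force between the fingers and cassette above 0.3 N), for 0.04 s.
At the end, for the whole second after the job is handed in: The pocket's centre is within 5 mm of the station at the red pointer and the carousel at rest; the cassette lies at rest in the pocket, upright within 0.06 rad, its underside within 3 mm of the pocket floor, centred within 6 mm and its long side along the pocket's within 0.15 rad (horizontal distance between pocket and station below 0.005 m and velocity of joint carousel between -0.1 and 0.1 rad/s and horizontal distance between cassette and pocket below 0.006 m and z of cassette in the frame of pocket between -0.003 and 0.003 m and angle between cassette's own z axis and vertical below 0.06 rad and angle between the y axis of cassette and the y axis of pocket, either way round below 0.15 rad and linear speed of cassette below 0.03 m/s); the robot touches nothing.
It fails at once if the pill tray is pushed more than 30 mm or tipped (distance of pill_tray from where it was at the start of the episode above 0.03 m or angle between pill_tray's own z axis and vertical above 0.4 rad).
It fails at once if the spoon rest is pushed more than 30 mm or tipped (distance of spoon_rest from where it was at the start of the episode above 0.03 m or angle between spoon_rest's own z axis and vertical above 0.4 rad).
It fails at once if the thermometer case is pushed more than 30 mm or tipped (distance of thermometer_case from where it was at the start of the episode above 0.03 m or angle between thermometer_case's own z axis and vertical above 0.4 rad).
It fails at once if the vase is pushed more than 30 mm or tipped (distance of vase from where it was at the start of the episode above 0.03 m or angle between vase's own z axis and vertical above 0.4 rad).
It fails at once if the tablet jar is pushed more than 30 mm or tipped (distance of tablet_bottle from where it was at the start of the episode above 0.03 m or angle between tablet_bottle's own z axis and vertical above 0.4 rad).
It also fails if it takes over 72 s, if anything falls off the work surface, if the arm or the gripper's body presses on something with over 40 N, if the wrist force passes 120 N, or if a joint passes its speed limit or range.

## Working session

There is one attempt and no reset: what is moved stays moved. The work goes in short steps, Python scripts to look and compute and a shell command to move; the robot and the scene stay as the last step left them, time stands still between calls to the robot, and variables do not carry over. Pictures are saved under pics/ and viewed, about 8 in all and at most 12, crops included, and the job is handed in when it is done.

```bash
mkdir -p pics; ls; cat > h.py <<'E'
import numpy as np, cv2
from workcell import bot
def cloud(name):
    o=bot.get_obs(); p,d=bot.camera(name); m=bot.camera_model(name)
    v,u=np.mgrid[:480,:640]
    c=np.stack([(u-m['cx'])/m['fx']*d,(v-m['cy'])/m['fy']*d,d],-1)
    if name=='wrist':
        from scipy.spatial.transform import Rotation as R
        T=np.array(m['tool_from_camera']); t=c@T[:3,:3].T+T[:3,3]
        w=t@R.from_euler('xyz',o['tcp_rot'],degrees=True).as_matrix().T+o['ee_pos']
    else:
        Rm=cv2.Rodrigues(np.array(m['rvec'],float))[0]; w=(c-np.array(m['tvec']).ravel())@Rm
    w[d==0]=np.nan
    return p,d,w
def save(n,p,box=None,s=1):
    if box: p=p[box[0]:box[1],box[2]:box[3]]
    cv2.imwrite('pics/'+n,cv2.resize(p[...,::-1],None,fx=s,fy=s,interpolation=cv2.INTER_CUBIC))
E
python3 - <<'E'
from h import *
print(bot.get_obs())
p,d,w=cloud('top'); save('top.png',p); np.save('top_w.npy',w);np.save('top_p.npy',p)
for l in ['cassette','carousel_base','knob','pocket','pill_tray','spoon_rest','thermometer_case','vase','tablet_bottle']:
    for r in bot.regions_of('top',l)[:4]:
        m=r['pixels']; q=w[m]; 
        print(l,round(r['conf'],2),r['point'],m.sum(),np.nanmedian(q,0).round(3),np.nanpercentile(q,2,axis=0).round(3),np.nanpercentile(q,98,axis=0).round(3))
E
```

```text
pics
{'time': 0.0, 'q': array([-7.13910608e+01,  5.01201154e+00,  1.00345475e+01,  9.50986326e+01,
       -9.06664039e-04,  9.00002654e+01]), 'qd': array([-0.04065499,  0.01764362,  0.05468859, -0.02902181,  0.07100628,
       -0.00571522]), 'joint_efforts': array([-1.93142077e-03, -5.20385170e+01,  4.64807796e+01,  1.62165973e-02,
       -9.02124020e-05,  5.19289145e-06]), 'ee_pos': array([ 0.17543422, -0.52103744,  0.23057515]), 'tcp_rot': array([-9.00009070e+01,  7.60966341e-02, -7.13913262e+01]), 'wrist_force': array([-0.02642335, -0.28815321, -0.78503763]), 'torque': array([ 0.01518701, -0.01305288,  0.01026124]), 'opening': 0.085540491229232}
cassette 0.79 [262.6, 353.8] 214 [ 0.574 -0.054  0.022] [ 0.561 -0.073  0.009] [ 0.588 -0.038  0.026]
cassette 0.6 [276.7, 390.0] 423 [ 0.546 -0.13   0.03 ] [ 0.531 -0.153  0.003] [ 0.564 -0.108  0.034]
cassette 0.53 [295.4, 431.4] 271 [ 0.502 -0.21   0.022] [ 0.486 -0.231 -0.   ] [ 0.521 -0.193  0.026]
carousel_base 0.93 [275.4, 259.7] 8755 [0.546 0.134 0.033] [0.449 0.041 0.019] [0.646 0.234 0.079]
carousel_base 0.72 [276.7, 260.5] 7083 
[... 333 characters left out ...]
pocket 0.62 [275.7, 259.9] 7182 [0.549 0.136 0.034] [0.465 0.051 0.028] [0.639 0.225 0.086]
pill_tray 0.86 [170.5, 325.4] 2011 [0.774 0.005 0.024] [ 0.751 -0.077  0.006] [0.801 0.087 0.028]
spoon_rest 0.78 [309.9, 140.8] 1444 [0.48  0.383 0.01 ] [0.439 0.341 0.001] [0.518 0.418 0.019]
thermometer_case 0.63 [306.5, 493.4] 919 [ 0.485 -0.337  0.017] [ 0.423 -0.351  0.003] [ 0.551 -0.326  0.021]
vase 0.59 [192.2, 515.1] 1195 [ 0.698 -0.371  0.082] [ 0.675 -0.4    0.015] [ 0.726 -0.353  0.127]
tablet_bottle 0.74 [186.5, 444.2] 486 [ 0.721 -0.237  0.072] [ 0.707 -0.257  0.016] [ 0.743 -0.222  0.077]
tablet_bottle 0.18 [275.6, 262.2] 8922 [0.546 0.134 0.033] [0.449 0.041 0.018] [0.649 0.235 0.076]
```

View pics/top.png

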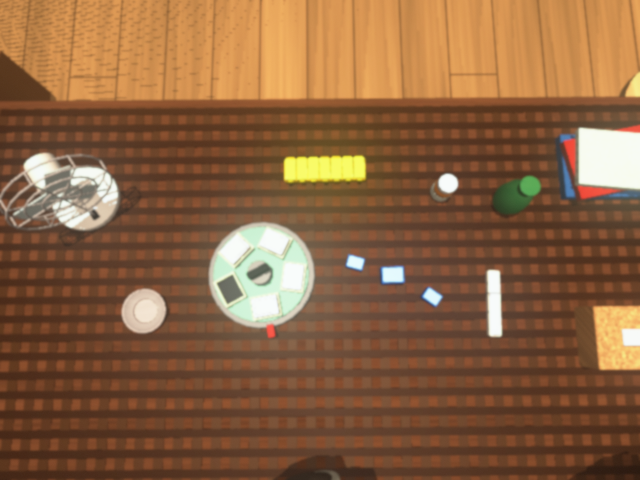

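```bash
python3 - <<'E'
from h import *
w=np.load('top_w.npy');p=np.load('top_p.npy')
save('crop.png',p,(220,345,200,450),3.2)
x,y,z=np.moveaxis(w,-1,0); hsv=cv2.cvtColor(p,cv2.COLOR_RGB2HSV); H,S,V=np.moveaxis(hsv,-1,0)
near=(abs(x-.546)<.14)&(abs(y-.134)<.14)
red=near&((H<6)|(H>174))&(S>190)&(V>140)&(z>.02)
print('red',red.sum(),np.nanmedian(w[red],0), 'top',w[red&(z>.03)].mean(0))
rim=near&(z>.017)&(z<.026)&~red
pts=np.argwhere(near&(z>.015))
(c,r)=cv2.minEnclosingCircle(w[near&(z>.017)&~red&(z<.03)][:,:2].astype(np.float32)); print('circ',c,r)
kn=near&(z>.08); print('knob',kn.sum(),cv2.minAreaRect(w[kn][:,:2].astype(np.float32)),w[kn].mean(0))
dark=near&(V<90)&(z<.045)&(z>.025); n,l,st,ce=cv2.connectedComponentsWithStats(dark.astype(np.uint8))
for i in range(1,n):
  if st[i,4]>40: q=w[l==i]; print('dark',st[i],q.mean(0),cv2.minAreaRect(q[:,:2].astype(np.float32)))
for px in [(263,354),(277,392),(296,431)]:
  rr=np.zeros_like(near); rr[px[0]-16:px[0]+16,px[1]-20:px[1]+20]=1
  b=rr&(H>90)&(H<125)&(S>40)&(V>100); zt=np.nanpercentile(z[b],70); t=b&(z>zt-.006)
  print(px,zt,w[t].mean(0),cv2.minAreaRect(w[t][:,:2].astype(np.float32)))
E
```

```text
red 0 [nan nan nan] top [nan nan nan]
circ (0.5460985898971558, 0.1367916762828827) 0.11629259586334229
knob 172 ((0.552333414554596, 0.13859860599040985), (0.014564689248800278, 0.04326723515987396), 28.894550323486328) [0.55168507 0.1384663  0.08783988]
(263, 354) 0.02289661766842318 [ 0.57467895 -0.0542317   0.02231153] ((0.5743182301521301, -0.05533301830291748), (0.034761130809783936, 0.026250086724758148), 74.52759552001953)
(277, 392) 0.02980212491558562 [ 0.54841764 -0.12918977  0.02928001] ((0.5476124286651611, -0.13113738596439362), (0.04549393802881241, 0.03336570784449577), 89.56546783447266)
(296, 431) 0.02278329930423373 [ 0.50298351 -0.20959787  0.02226616] ((0.5025676488876343, -0.21151196956634521), (0.03529499098658562, 0.02618216723203659), 54.84586715698242)
  return np.nanmean(a, axis, out=out, keepdims=keepdims)
<stdin>:7: RuntimeWarning: Mean of empty slice.
  ret = um.true_divide(
```

View pics/crop.png

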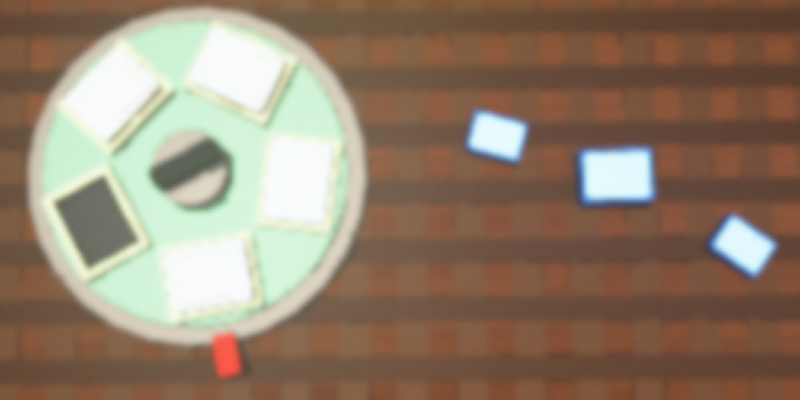

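The candidates are at (263,354), (277,392) and (296,431). The middle one measures 45 x 33 x 30 mm and the other two about 35 x 26 x 23 mm, so the middle one is the cassette.

The knob is at about (0.552, 0.138) with the bar at about 119°. The pocket is one click clockwise of the pointer, so the carousel must turn +72°. I'm moving above the knob.

```bash
python3 -m jog '[[0,4.4,7.8,0,0,0,0],[0,4.4,7.8,0,0,0,0],[0,4.4,7.8,0,0,0,0],[0,4.4,7.8,0,0,0,0],[0,4.4,7.8,0,0,0,0]]'; python3 -m jog '[[0,4.4,7.8,0,0,0,0],[0,4.4,7.8,0,0,0,0],[0,4.4,7.8,0,0,0,0],[0,4.4,7.8,0,0,0,0],[0,4.4,7.8,0,0,0,0]]'; python3 -c "
from h import *
print(bot.get_obs()['q'])"
```

```text
time: 1.0
ee_pos: [0.2865, -0.3235, 0.2318]
tcp_rot: [-90.0, -0.0, -71.3]
wrist_force: [0.8, 0.1, -0.4]
opening: 0.0855
time: 1.5
ee_pos: [0.3966, -0.1283, 0.2315]
tcp_rot: [-89.9, 0.0, -71.2]
wrist_force: [1.0, -0.6, 1.0]
opening: 0.0853
[-1.79509849e+01 -1.31266008e+01 -6.95527037e+00  9.61294538e+01
  3.40590530e-02  1.43296379e+02]
```

```bash
python3 -m jog '[[0,3.1,5.3,0,0,0,8],[0,3.1,5.3,0,0,0,8],[0,3.1,5.3,0,0,0,8],[0,3.1,5.3,0,0,0,8],[0,3.1,5.3,0,0,0,8]]'; python3 -m jog '[[0,3.1,5.3,0,0,0,8],[0,3.1,5.3,0,0,0,8],[0,3.1,5.3,0,0,0,8],[0,3.1,5.3,0,0,0,8],[0,3.1,5.3,0,0,0,8]]';  python3 -m jog '[[0,0,0,0,0,0,4],[0,0,0,0,0,0,4],[0,0,0,0,0,0,4],[0,0,0,0,0,0,4]]'; python3 - <<'E'
from h import *
o=bot.get_obs();print(o['q'].round(1),o['ee_pos'],o['tcp_rot'])
p,d,w=cloud('wrist'); save('w1.png',p)
k=(w[...,2]>.08)&(w[...,2]<.1)&(np.hypot(w[...,0]-.5515,w[...,1]-.1385)<.05)
print(k.sum(),cv2.minAreaRect(w[k][:,:2].astype(np.float32)),np.median(w[k],0))
p,d,w=cloud('top'); np.save('t2.npy',w);np.save('t2p.npy',p)
E
```

```text
time: 2.0
ee_pos: [0.4735, 0.0031, 0.2309]
tcp_rot: [-90.0, 0.0, -30.9]
wrist_force: [-0.2, 0.7, 0.2]
opening: 0.0853
time: 2.5
ee_pos: [0.5509, 0.1355, 0.2302]
tcp_rot: [-90.0, 0.1, 9.1]
wrist_force: [-0.7, -0.7, 0.1]
opening: 0.0854
time: 2.9
ee_pos: [0.5505, 0.1338, 0.2313]
tcp_rot: [-90.0, 0.0, 28.6]
wrist_force: [0.9, 0.5, -0.5]
opening: 0.0853
[13.7  7.3 12.6 95.3  0.  75. ] [0.55052718 0.13380067 0.23125615] [-8.99994363e+01  1.46286763e-03  2.86435764e+01]
882 ((0.5518847107887268, 0.13814327120780945), (0.01346502359956503, 0.043764255940914154), 28.495468139648438) [0.55115454 0.13929989 0.08906632]
```

View pics/w1.png

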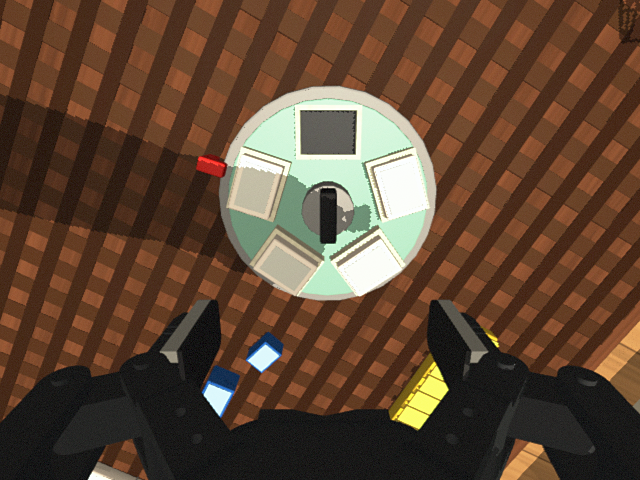

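The wrist view agrees: knob at (327,215), empty pocket at (328,132), pointer at (211,166). Next I descend and grip.

```bash
python3 -m jog '[[0,0.05,0.18,-1.6,0,0,0],[0,0.05,0.18,-3.2,0,0,0],[0,0.05,0.18,-4.8,0,0,0],[0,0.05,0.18,-6,0,0,0],[0,0.05,0.18,-6.6,0,0,0]]'; python3 -m jog '[[1,0,0,0,0,0,0],[1,0,0,0,0,0,0],[1,0,0,0,0,0,0],[1,0,0,0,0,0,0],[1,0,0,0,0,0,0]]' 60;python3 -m jog '[[1,0,0,0,0,0,0],[1,0,0,0,0,0,0],[1,0,0,0,0,0,0],[1,0,0,0,0,0,0],[1,0,0,0,0,0,0]]'
```

```text
time: 3.5
ee_pos: [0.5503, 0.1379, 0.0633]
tcp_rot: [-89.9, 0.2, 28.5]
wrist_force: [-0.9, -1.3, 0.6]
opening: 0.0852
time: 4.0
ee_pos: [0.5522, 0.1383, 0.0674]
tcp_rot: [-90.0, -0.1, 28.6]
wrist_force: [-7.5, -3.9, 32.5]
opening: 0.0128
time: 4.5
ee_pos: [0.5521, 0.1383, 0.0676]
tcp_rot: [-90.0, -0.1, 28.6]
wrist_force: [-1.4, -0.3, 5.4]
opening: 0.0126
```

```bash
python3 -m jog '[[1,0,0,0.05,0,0,1],[1,0,0,0.05,0,0,2],[1,0,0,0.05,0,0,3],[1,0,0,0.05,0,0,4],[1,0,0,0.05,0,0,5]]'; python3 -m jog '[[1,0,0,0,0,0,1],[1,0,0,0,0,0,2],[1,0,0,0,0,0,3],[1,0,0,0,0,0,4],[1,0,0,0,0,0,5]]';python3 -m jog '[[1,0,0,0,0,0,1],[1,0,0,0,0,0,2],[1,0,0,0,0,0,3],[1,0,0,0,0,0,4],[1,0,0,0,0,0,4.4]]'; python3 -m jog '[[1,0,0,0,0,0,0],[1,0,0,0,0,0,0],[1,0,0,0,0,0,0]]'; python3 - <<'E'
from h import *
print(bot.get_obs()['torque'])
p,d,w=cloud('wrist');save('w2.png',p)
E
```

```text
time: 5.0
ee_pos: [0.5523, 0.1384, 0.0677]
tcp_rot: [-90.0, -0.1, 53.8]
wrist_force: [2.7, 0.7, -3.4]
opening: 0.0128
time: 5.5
ee_pos: [0.5523, 0.1386, 0.0677]
tcp_rot: [-90.1, -0.0, 78.8]
wrist_force: [3.4, 2.2, -4.6]
opening: 0.0129
time: 6.0
ee_pos: [0.5523, 0.1387, 0.0677]
tcp_rot: [-90.1, -0.0, 100.8]
wrist_force: [3.2, 2.8, -3.9]
opening: 0.0126
time: 6.3
ee_pos: [0.5523, 0.1387, 0.0677]
tcp_rot: [-90.1, -0.0, 100.5]
wrist_force: [3.5, 2.6, -3.8]
opening: 0.0127
[ 0.70381073 -0.83829576 -0.00310028]
```

View pics/w2.png

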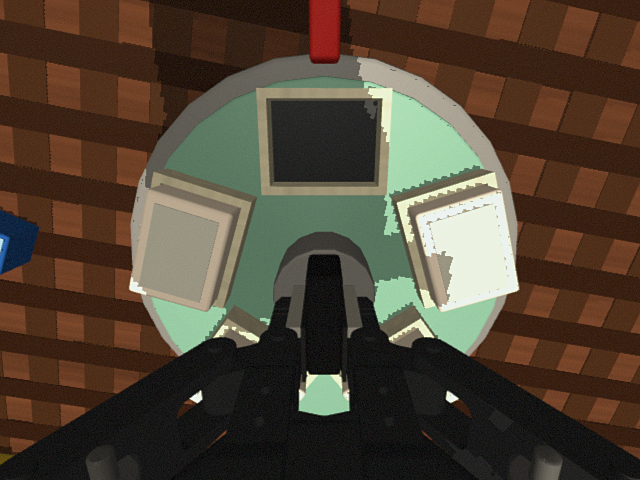

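The pocket at (325,140) lines up with the pointer at (325,40), with almost no torque about z. I'm letting go and rising.

```bash
python3 -m jog '[[0,0,0,0,0,0,0],[0,0,0,0,0,0,0],[0,0,0,0,0,0,0],[0,0,0,0,0,0,0],[0,0,0,0,0,0,0]]'; python3 -m jog '[[0,0,0,1.5,0,0,0],[0,0,0,3,0,0,0],[0,0,0,4.5,0,0,0],[0,0,0,6,0,0,0],[0,0,0,6,0,0,0]]';  python3 - <<'E'
from h import *
p,d,w=cloud('wrist'); save('w3.png',p); x,y,z=np.moveaxis(w,-1,0)
k=(z>.08)&(z<.1)&(np.hypot(x-.5515,y-.1385)<.05)
print('knob',k.sum(),cv2.minAreaRect(w[k][:,:2].astype(np.float32)))
H,S,V=np.moveaxis(cv2.cvtColor(p,cv2.COLOR_RGB2HSV),-1,0)
near=np.hypot(x-.5515,y-.1385)<.14
f=near&(V<90)&(z>.028)&(z<.036)&(np.hypot(x-.485,y-.126)<.04)
q=w[f];print('floor',f.sum(),np.median(q,0),cv2.minAreaRect(q[:,:2].astype(np.float32)))
r=near&((H<8)|(H>172))&(S>150)&(V>60)&(z>.028)&(z<.04)&(np.hypot(x-.5515,y-.1385)>.1)
q=w[r];print('red',len(q),q.mean(0),cv2.minAreaRect(q[:,:2].astype(np.float32)), np.degrees(np.arctan2(q[:,1].mean()-.1385,q[:,0].mean()-.5518))%360)
wl=near&(z>.043)&(z<.05)&(np.hypot(x-.485,y-.126)<.045);q=w[wl];print('walls',len(q),cv2.minAreaRect(q[:,:2].astype(np.float32)))
E
```

```text
time: 6.85
ee_pos: [0.5518, 0.1382, 0.0676]
tcp_rot: [-90.0, 0.0, 100.6]
wrist_force: [-0.1, -0.3, 0.5]
opening: 0.0834
time: 7.35
ee_pos: [0.5532, 0.1386, 0.2232]
tcp_rot: [-90.4, -0.0, 100.6]
wrist_force: [-0.3, 0.2, 0.1]
opening: 0.0851
knob 909 ((0.5514013171195984, 0.1377381682395935), (0.043401800096035004, 0.013214780017733574), 10.745165824890137)
floor 2280 [0.4847465  0.12356342 0.03254668] ((0.47625595331192017, 0.12388923764228821), (0.054741088300943375, 0.05012623220682144), 10.682198524475098)
red 519 [0.43717643 0.11699637 0.03399739] ((0.4372830390930176, 0.11710662394762039), (0.025226350873708725, 0.013004579581320286), 10.257473945617676) 190.62531086157523
walls 1174 ((0.4955480992794037, 0.12879526615142822), (0.06737953424453735, 0.07283736020326614), 9.499463081359863)
```

View pics/w3.png

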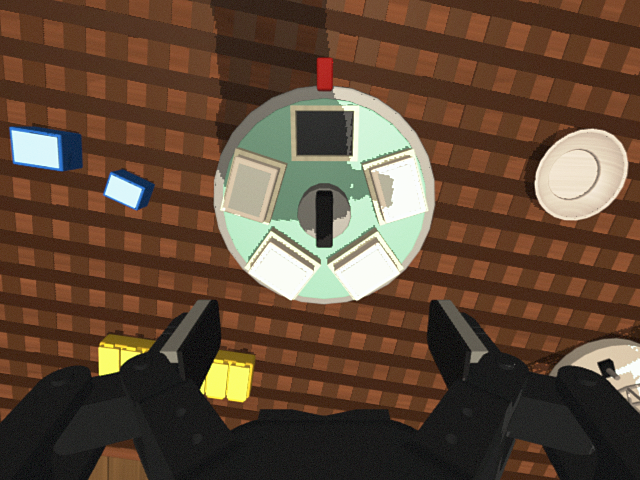

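The carousel is clicked in: pocket axis 10.7° against pointer 10.6°, with the station at about (0.485, 0.1257). I'm going above the cassette.

```bash
python3 -m jog '[[0,-0.1,-5.3,0,0,0,-1],[0,-0.1,-5.3,0,0,0,-1],[0,-0.1,-5.3,0,0,0,-1],[0,-0.1,-5.3,0,0,0,-1],[0,-0.1,-5.3,0,0,0,-1]]'; python3 -m jog '[[0,-0.1,-5.3,0,0,0,-1.1],[0,-0.1,-5.3,0,0,0,-1.1],[0,-0.1,-5.3,0,0,0,-1.1],[0,-0.1,-5.3,0,0,0,-1.1],[0,-0.1,-5.3,0,0,0,-1.1]]';  python3 -m jog '[[0,0,0,-1,0,0,0],[0,0,0,-1,0,0,0],[0,0,0,-1,0,0,0]]'; python3 - <<'E'
from h import *
o=bot.get_obs(); p,d,w=cloud('wrist'); save('w4.png',p); x,y,z=np.moveaxis(w,-1,0)
k=(z>.026)&(z<.034)&(np.hypot(x-.547,y+.13)<.045)
print('cas',o['ee_pos'],k.sum(),cv2.minAreaRect(w[k][:,:2].astype(np.float32)),np.median(w[k],0))
E
```

```text
time: 7.9
ee_pos: [0.5489, 0.0051, 0.2165]
tcp_rot: [-89.9, -0.0, 95.5]
wrist_force: [0.8, -0.1, 0.2]
opening: 0.0852
time: 8.4
ee_pos: [0.5468, -0.1262, 0.2168]
tcp_rot: [-89.9, -0.0, 90.1]
wrist_force: [0.1, 0.4, -0.2]
opening: 0.0854
time: 8.7
ee_pos: [0.5466, -0.1253, 0.1924]
tcp_rot: [-89.9, -0.0, 90.2]
wrist_force: [0.4, -0.4, -0.2]
opening: 0.0853
cas [ 0.54659285 -0.1253029   0.19241075] 1952 ((0.5476254224777222, -0.1325717270374298), (0.034197479486465454, 0.04588737338781357), 1.4404369592666626) [ 0.54642562 -0.13193181  0.03064848]
```

View pics/w4.png

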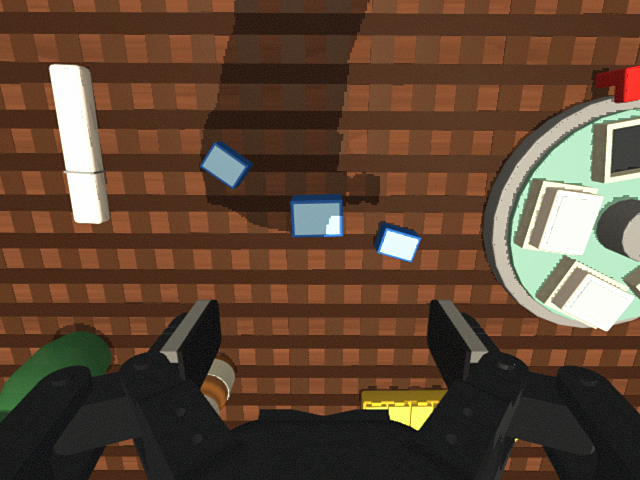

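```bash
python3 -m jog '[[0.42,0,-0.27,0,0,0,0.25],[0.42,0,-0.27,0,0,0,0.25],[0.42,0,-0.27,0,0,0,0.25],[0.42,0,-0.27,0,0,0,0.25],[0.42,0,-0.27,0,0,0,0.25]]'; python3 - <<'E'
from h import *
o=bot.get_obs(); p,d,w=cloud('wrist'); x,y,z=np.moveaxis(w,-1,0)
k=(z>.026)&(z<.034)&(np.hypot(x-.547,y+.13)<.045)
print('cas',o['ee_pos'],o['opening'],k.sum(),cv2.minAreaRect(w[k][:,:2].astype(np.float32)),np.median(w[k],0))
f=(z>.17)&(d>0); print('tip z rel TCP', np.percentile(z[f],[0,.2,1,3])-o['ee_pos'][2])
f=f&(z<np.percentile(z[f],1)+.008); s=w[f]-o['ee_pos']; 
for sg in (1,-1): q=s[s[:,1]*sg>0]; print(len(q),q.min(0),q.max(0))
E
```

```text
time: 9.25
ee_pos: [0.5468, -0.1333, 0.1927]
tcp_rot: [-90.0, -0.0, 91.4]
wrist_force: [-0.4, -0.5, -0.1]
opening: 0.0493
cas [ 0.54683387 -0.13328128  0.1927473 ] 0.04929062631763143 1936 ((0.5476270318031311, -0.13255675137043), (0.03426111117005348, 0.04599351808428764), 2.0399842262268066) [ 0.5466627  -0.13252587  0.03071004]
tip z rel TCP [0.00245973 0.00681462 0.01303039 0.02321202]
794 [-0.01254244  0.02326981  0.00245973] [0.01039947 0.03744953 0.02102962]
797 [-0.01118038 -0.03943391  0.0030391 ] [ 0.0116561  -0.02532618  0.02100779]
```

```bash
python3 -m jog '[[0.27,0.02,0.03,-1.5,0,0,0],[0.27,0.02,0.03,-3,0,0,0],[0.27,0.02,0.03,-4.5,0,0,0],[0.27,0.02,0.03,-5.8,0,0,0],[0.27,0.02,0.03,-6.5,0,0,0]]'; python3 -m jog '[[0.27,0,0,-0.4,0,0,0],[0.27,0,0,-0.57,0,0,0],[0.27,0,0,-0.57,0,0,0]]'; python3 -m jog '[[1,0,0,0,0,0,0],[1,0,0,0,0,0,0],[1,0,0,0,0,0,0],[1,0,0,0,0,0,0],[1,0,0,0,0,0,0]]' 30; python3 -m jog '[[1,0,0,1.5,0,0,0],[1,0,0,3,0,0,0],[1,0,0,4,0,0,0],[1,0,0,4,0,0,0]]'; python3 - <<'E'
from h import *
o=bot.get_obs(); p,d,w=cloud('wrist');save('w5.png',p)
from scipy.spatial.transform import Rotation as R
t=(w-o['ee_pos'])@R.from_euler('xyz',o['tcp_rot'],degrees=True).as_matrix()
H,S,V=np.moveaxis(cv2.cvtColor(p,cv2.COLOR_RGB2HSV),-1,0)
b=(abs(t[...,0])<.026)&(abs(t[...,2])<.022)&(H>90)&(H<125)&(S>60)&(V>50)&(t[...,1]>-.03)&(t[...,1]<.03)
q=t[b]; yt=np.percentile(q[:,1],5); top=q[q[:,1]<yt+.004]; print(len(q),'toolframe top y',yt,cv2.minAreaRect(top[:,[0,2]].astype(np.float32)),q.min(0),q.max(0))
E
```

```text
time: 9.8
ee_pos: [0.5458, -0.1323, 0.0269]
tcp_rot: [-89.8, -0.1, 91.4]
wrist_force: [0.1, -0.7, 0.8]
opening: 0.0621
time: 10.1
ee_pos: [0.5475, -0.1328, 0.0161]
tcp_rot: [-90.0, 0.0, 91.4]
wrist_force: [0.2, -0.0, 0.0]
opening: 0.0625
time: 10.6
ee_pos: [0.5482, -0.1329, 0.0172]
tcp_rot: [-90.1, 0.0, 91.4]
wrist_force: [-0.6, -0.7, 7.2]
opening: 0.0451
time: 11.0
ee_pos: [0.5491, -0.1332, 0.1203]
tcp_rot: [-90.4, 0.1, 91.4]
wrist_force: [-0.5, -0.0, -0.8]
opening: 0.0449
10212 toolframe top y -0.014380894768203655 ((-0.0009993351995944977, 0.0006146300584077835), (0.035094842314720154, 0.04590513929724693), 89.90811920166016) [-0.02393552 -0.01550614 -0.01691325] [0.02197019 0.01650162 0.01828131]
```

View pics/w5.png

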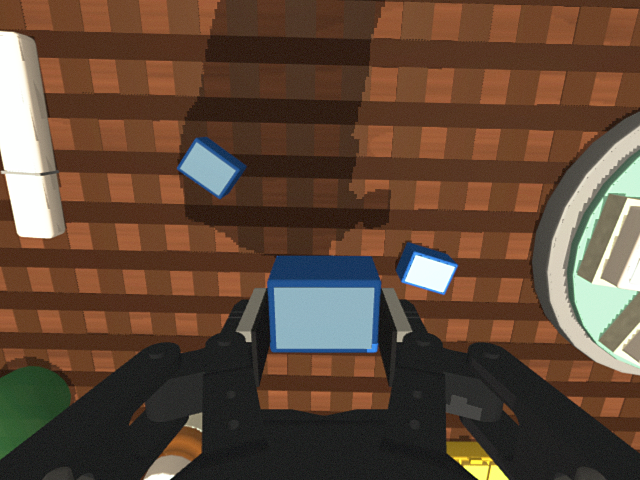

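```bash
python3 -m jog '[[1,-1.2,5.2,0.4,0,0,0.9],[1,-1.2,5.2,0.4,0,0,0.9],[1,-1.2,5.2,0.4,0,0,0.9],[1,-1.2,5.2,0.4,0,0,0.9],[1,-1.2,5.2,0.4,0,0,0.9]]'; python3 -m jog '[[1,-1.28,5.17,0,0,0,0.95],[1,-1.28,5.17,0,0,0,0.95],[1,-1.28,5.17,0,0,0,0.95],[1,-1.28,5.17,0,0,0,0.95],[1,-1.28,5.17,0,0,0,0.95]]';python3 -m jog '[[1,0,0,0,0,0,0],[1,0,0,0,0,0,0]]'; python3 - <<'E'
from h import *
o=bot.get_obs(); p,d,w=cloud('wrist');save('w6.png',p)
print(o['ee_pos'],o['tcp_rot'])
from scipy.spatial.transform import Rotation as R
t=(w-o['ee_pos'])@R.from_euler('xyz',o['tcp_rot'],degrees=True).as_matrix()
H,S,V=np.moveaxis(cv2.cvtColor(p,cv2.COLOR_RGB2HSV),-1,0)
b=(abs(t[...,0])<.026)&(abs(t[...,2])<.022)&(H>90)&(H<125)&(S>60)&(V>50)&(abs(t[...,1]+.0144)<.004)
r=cv2.minAreaRect(w[b][:,:2].astype(np.float32));print('cassette world',r)
x,y,z=np.moveaxis(w,-1,0)
q=w[((H<8)|(H>172))&(S>150)&(V>60)&(z>.028)&(z<.04)&(np.hypot(x-.437,y-.117)<.03)]
print('red',len(q),cv2.minAreaRect(q[:,:2].astype(np.float32)))
E
```

```text
time: 11.55
ee_pos: [0.5168, -0.0022, 0.1247]
tcp_rot: [-89.9, 0.0, 96.0]
wrist_force: [0.0, -0.6, -1.1]
opening: 0.0449
time: 12.05
ee_pos: [0.4853, 0.1261, 0.125]
tcp_rot: [-89.9, 0.0, 100.6]
wrist_force: [0.9, 0.0, -1.1]
opening: 0.0454
time: 12.25
ee_pos: [0.4856, 0.1252, 0.1255]
tcp_rot: [-90.0, 0.0, 100.5]
wrist_force: [0.1, -0.5, -0.5]
opening: 0.0454
[0.48562009 0.12524978 0.12548491] [-8.99764553e+01  9.32530626e-03  1.00497568e+02]
cassette world ((0.48496660590171814, 0.12415951490402222), (0.034877464175224304, 0.046062957495450974), 10.078534126281738)
red 846 ((0.43662288784980774, 0.11659630388021469), (0.02535412646830082, 0.01387747935950756), 10.86610221862793)
```

View pics/w6.png

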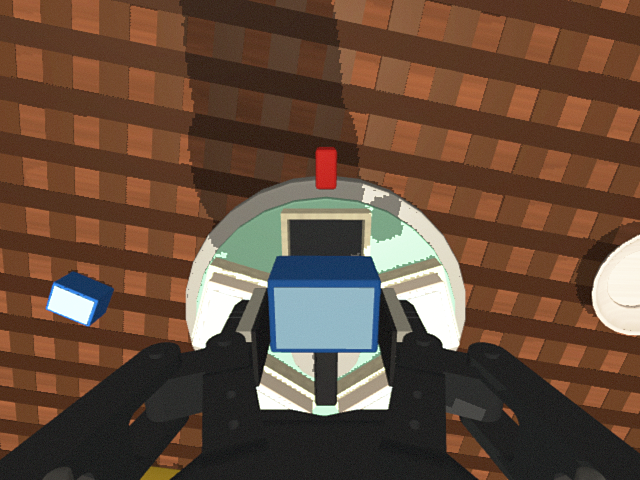

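```bash
python3 -m jog '[[1,0,0.035,-0.8,0,0,0.03],[1,0,0.035,-1.6,0,0,0.03],[1,0,0.035,-2.2,0,0,0.03],[1,0,0.035,-2.2,0,0,0.03]]'; python3 -m jog '[[1,0,0,-0.1,0,0,0],[1,0,0,-0.2,0,0,0],[1,0,0,-0.3,0,0,0],[1,0,0,-0.4,0,0,0],[1,0,0,-0.5,0,0,0]]';python3 - <<'E'
from h import *
o=bot.get_obs(); p,d,w=cloud('wrist');save('w7.png',p); print(o['ee_pos'],o['wrist_force'])
E
```

```text
time: 12.7
ee_pos: [0.4842, 0.1266, 0.0686]
tcp_rot: [-89.8, 0.0, 100.7]
wrist_force: [0.7, -0.2, -1.0]
opening: 0.0448
time: 13.2
ee_pos: [0.4854, 0.1275, 0.0583]
tcp_rot: [-90.0, -0.0, 100.8]
wrist_force: [-0.5, -0.1, -0.1]
opening: 0.0449
[0.48538669 0.12746644 0.05832226] [-0.54287733 -0.08198459 -0.09148185]
```

View pics/w7.png

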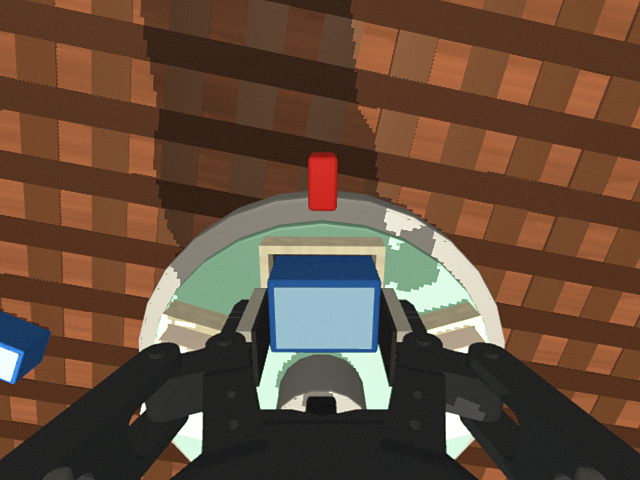

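It is already entering the pocket with no side force. In the image the cassette is centred at column 323 and the walls run from 262 to 384. I'm lowering it to the floor slowly.

```bash
python3 -m jog '[[1,0,0,-0.1,0,0,0],[1,0,0,-0.2,0,0,0],[1,0,0,-0.3,0,0,0],[1,0,0,-0.36,0,0,0],[1,0,0,-0.36,0,0,0]]'; python3 -m jog '[[1,0,0,-0.03,0,0,0],[1,0,0,-0.06,0,0,0],[1,0,0,-0.06,0,0,0]]'
```

```text
time: 13.75
ee_pos: [0.4852, 0.1274, 0.0493]
tcp_rot: [-90.0, 0.0, 100.8]
wrist_force: [0.0, -0.2, -0.6]
opening: 0.0451
time: 14.05
ee_pos: [0.4853, 0.1274, 0.0491]
tcp_rot: [-90.0, -0.0, 100.8]
wrist_force: [-5.9, -2.4, 12.6]
opening: 0.0453
```

It has touched the floor: 12.6 N upward, at the expected height. I'm opening and retreating upward.

```bash
python3 -m jog '[[0.3,0,0,0,0,0,0],[0.3,0,0,0,0,0,0],[0.3,0,0,0,0,0,0],[0.3,0,0,0,0,0,0]]'; python3 -m jog '[[0.2,0,0,0.8,0,0,0],[0.2,0,0,2,0,0,0],[0.2,0,0,3.5,0,0,0],[0.2,0,0,5,0,0,0],[0,0,0,6,0,0,0]]'; python3 -m jog '[[0,0,0,0.5,0,0,0],[0,0,0,0.5,0,0,0],[0,0,0,0.5,0,0,0]]'; python3 - <<'E'
from h import *
o=bot.get_obs(); p,d,w=cloud('wrist');save('w8.png',p); x,y,z=np.moveaxis(w,-1,0)
print(o['ee_pos'])
H,S,V=np.moveaxis(cv2.cvtColor(p,cv2.COLOR_RGB2HSV),-1,0)
b=(H>90)&(H<125)&(S>40)&(V>40)&(np.hypot(x-.485,y-.126)<.045)&(z>.055)&(z<.068)
r=cv2.minAreaRect(w[b][:,:2].astype(np.float32));q=w[b];print('cas',r,np.median(q,0))
A=np.c_[q[:,:2],np.ones(len(q))];print('tilt',np.linalg.lstsq(A,q[:,2],rcond=None)[0][:2])
q=w[((H<8)|(H>172))&(S>150)&(V>60)&(z>.028)&(z<.04)&(np.hypot(x-.437,y-.117)<.03)]
r=cv2.minAreaRect(q[:,:2].astype(np.float32));print('red',r,'station',np.array(r[0])+.049*np.array([np.cos(.187),np.sin(.187)]))
k=(z>.08)&(z<.1)&(np.hypot(x-.5515,y-.1385)<.05);print('knob',cv2.minAreaRect(w[k][:,:2].astype(np.float32)))
E
```

```text
time: 14.45
ee_pos: [0.4852, 0.1274, 0.0476]
tcp_rot: [-90.0, 0.0, 100.8]
wrist_force: [0.4, 1.0, -0.2]
opening: 0.0596
time: 14.95
ee_pos: [0.4856, 0.1275, 0.2004]
tcp_rot: [-90.1, -0.0, 100.8]
wrist_force: [0.3, -0.2, -0.0]
opening: 0.0805
time: 15.25
ee_pos: [0.4851, 0.1273, 0.2089]
tcp_rot: [-89.9, 0.0, 100.8]
wrist_force: [-0.5, 0.1, -0.3]
opening: 0.0854
[0.48505509 0.12731467 0.20889885]
cas ((0.4847290813922882, 0.1264745593070984), (0.03397703915834427, 0.045397497713565826), 10.017601013183594) [0.48249623 0.12499563 0.06268699]
tilt [0.02175382 0.00207221]
red ((0.4364827573299408, 0.11626089364290237), (0.02500925585627556, 0.013250070624053478), 10.948840141296387) station [0.48462851 0.12537058]
knob ((0.5514991283416748, 0.13763603568077087), (0.04480630159378052, 0.013501157984137535), 10.664835929870605)
```

View pics/w8.png

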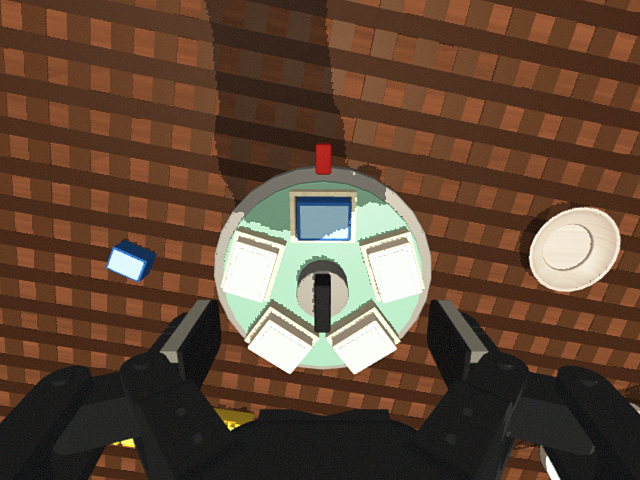

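```bash
python3 -c "
from workcell import bot
print(bot.job_done(), bot.get_obs()['time'])"
```

```text
the job is handed in; nothing more can be done
the job is handed in; nothing more can be done
```

I turned the carousel one click (+72°) by its knob until the empty pocket clicked in at the red pointer, then let go. I then took the largest blue block (46 x 34 x 30 mm) as the cassette, lowered it into the pocket until it touched the floor (12.6 N upward), opened the gripper and rose clear. I handed the job in at about 15.3 s, well inside the 72 s limit; no verdict is reported.

The last wrist-camera checks, taken just before handing in:

| Check | Measured | Allowed |
|---|---|---|
| Carousel angle against pointer | 10.7° against 10.9° | 5 mm at the station, about 4° |
| Cassette offset from station | about 1 mm | 6 mm |
| Cassette turn against pocket | about 0.6° | 0.15 rad (8.6°) |
| Cassette top height | 62.7 mm, where 62 mm means it sits on the floor | 3 mm |
| Cassette tilt | about 0.02 rad, within depth noise | 0.06 rad |

- **Disagreements:** the arm's own position reading put the cassette about 1.5 mm further along y than the station I had worked out. That is within the calibration error and the fit's play. While I gripped the knob there was a brief 32 N upward force, which was gone once I raised the tool slightly.
- **Bystanders:** I saw no contact with any of them, but I did not measure their positions again at the end.

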